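# Tip two crystal towers down onto their felt lanes

## Robot

A 6-joint arm with a two-finger parallel gripper is mounted at the origin on a cart in front of the work surface, level with it; the furniture and walls round the work are solid. World frame = base frame: x ahead of the robot, y to its left, z up, the work surface at z = 0. Lengths are in m, angles in rad, forces in N, time in s.
With the tool pointing down it reaches from about 0.275 to 0.75 m from the base axis. Payload 10.2 kg.
Tool frame: the origin (TCP) lies on the mounting face of the last link; the fingertips stand 173 mm ahead of it and the grasp point (between the pads) lies 155 mm ahead of it; z points along the fingers, y is the line along which they close (so a half turn about z gives the same grasp; the last joint's range is limited). The gripper opens to 85 mm and grips with 20 to 120 N. Pads are 22 mm wide; open, the fingers measure 114 mm over their backs; the gripper's body (76 mm by 85 mm) begins 54 mm behind the grasp point. The pads swing forward as they close: fully open they stand 13 mm farther back than shut.
Start: joints at [-1.543, 0.313, 1.498, -0, 1.331, -0.223], TCP at [0.13, -0.509, 0.405] pointing down, gripper open.
Joint ranges: [-2.94, 2.94], [-0.97, 2.17], [0.19, 2.56], [-1.23, 4.37], [0.02, 3.11], [-2.88, 2.88]. Speed limits (rad/s): [2.39, 2.39, 3.01, 3.14, 3.14, 3.14].

## Interface

Orientations are given as a 3x3 rotation matrix whose columns are the frame's x, y, z axes.
In Python, from plant import manip gives the robot as it stands.
- The arm moves only by the tool play_rows, never from a script. Its arguments are lists of equal length, an entry for each row: "turn": the turn, a rotation vector about the world's x, y, z each as a share of pi rad, from -1 to 1, a list of three; "linear": the shift along the world's x, y, z each as a share of 0.4 m, from -1 to 1, a list of three; "gripper": the gripper command: -1 is shut, 1 is fully open, values between are in proportion. In form: {"turn": [[wx, wy, wz], ...], "linear": [[tx, ty, tz], ...], "gripper": [gripper, ...]}. A call has 1 to 10 rows; each row is the pose to reach, as a shift and turn from the pose commanded when the call began, turning the shorter way round; what a row does not reach only later rows make up. A row lasts 1/10 s, in which the tool goes at most 50 mm and 8.59 degrees, less where a joint would pass 70% of its speed; a pose out of reach is approached as far as the arm can. A call with a number of a shift or a turn outside -1 to 1 is refused whole. A call with a gripper value outside its range is refused whole. The fingers move at their own pace and stop on an object; "newtons" is the grip in N (left out, the last holds). Time passes only in rows, so rows that repeat a pose let the fingers close. It gives the time, the measured TCP pose, the force, the opening and the grip force at its end, in the units of the state.
- manip.get_obs(): the state, without advancing time (a new reading comes with each control period).
- manip.get_image(name): name is "scene" or "top"; returns a dict with "color" (384x512x3 uint8, red, green, blue), "fx", "fy", "cx", "cy" (pixels), "cam_to_world" (4x4, takes a point from camera to world coordinates). Camera axes: x right, y down, z forward; pixel columns grow to the right and rows downward; lengths in m; the calibration is good to about 2 mm. A picture is of the moment at which its call begins. There is no depth.
- manip.close_job(): hands the job in; it is judged then, once.
Trained networks look in the newest picture that a camera, given by its name, has taken for a name from the list of things; names that differ only in an ending like _2 or _b are one class to them, and where a whole thing is asked for, a point or a joint stands for the part that bears it (a point fixed in the world has none). Each returns a list of dicts, best first, with "confidence" (0 to 1); they miss things now and then, are a little off and sometimes report something else, mostly with a low value. They report only what shows in the picture. A call takes as long as a camera call. They do not tell look-alikes from the thing itself.
- manip.boxes_of(camera, label): "at" ([column, row] in pixels, amid what is visible of it).
- manip.pinpoint(camera, label): "at" ([column, row] in pixels: a listed point, or the origin of a listed thing).
The state is a dict: "clock": time; "joints": joint angles; "joint_velocities": joint speeds; "joint_torque": joint torques, N m; "ee_pos": TCP position; "tool_rot": TCP orientation; "contact_force": force on the tool from outside, world axes, zero at the start; "torque": the same for the moment, N m; "gripper_width": finger opening in m; "grasp_force": force on a finger pad.
Only numpy, scipy, OpenCV 4.12 (cv2) and the standard library are available. Lean on these libraries where they do the work, as an engineer would, in place of code of your own. Each camera call takes 0.05 s, during which the arm holds its last target. There are 200 camera calls.

## Task

The two crystal towers standing on the dark tray have to lie down for wrapping. Without gripping or lifting them, push each one near its top with the fingertips so that it tips over along the cream felt lane it stands on and comes to rest lying inside that lane, foot and point both on the cream felt; do not slide or shove the crystals along. Leave the eggs, the brown palm stone and the jar round the tray undisturbed.

Things in the scene. Friction and masses are not known exactly. Their poses are not given: they have to be found in the camera images.
- tray: dark charcoal wrapping tray, 200 mm along its x, 170 mm along its y, 8 mm thick, fixed to the table; origin at the centre of its underside. Two cream lanes run along its x axis; its +x end is the far end (away from the robot), its -x end is where the crystals stand.
- lane_left (a point): left felt lane of the tray (the one on the tray's +y side): a cream rectangle with brown stitching, 180 mm along x, 56 mm along y, flush with the tray's top; this point is its centre on the felt (8 mm above the table), axes as the tray's. One crystal stands on the lane's centre line (within 5 mm) 50 to 75 mm to the -x side of its centre, with room to fall towards +x.
- lane_right (a point): right felt lane of the tray (the one on the tray's -y side): a cream rectangle with brown stitching, 180 mm along x, 56 mm along y, flush with the tray's top; this point is its centre on the felt (8 mm above the table), axes as the tray's. One crystal stands on the lane's centre line (within 5 mm) 50 to 75 mm to the -x side of its centre, with room to fall towards +x.
- tower_blue: pale blue-grey six-sided polished crystal tower, pointed at the top, 112 mm tall, about 25 mm thick, sides straight up to 82 mm and then tapering, about 0.1 to 0.2 kg, standing loose on its flat foot on the tray; origin at the centre of the foot, its z axis runs up through the point. It tips over its foot's edge once leaned about 15 degrees; one of its flat sides faces along the lane within about 9 degrees, and it falls squarely to that side.
- tower_blue_foot (a point): centre of the foot of the blue tower (same point as its origin)
- tower_blue_mid (a point): centre of the blue tower, half-way up (56 mm above the foot)
- tower_blue_point (a point): the point of the blue tower (110 mm above the foot)
- tower_clear: clear, whitish-grey six-sided polished crystal tower, pointed at the top, 104 mm tall, about 25 mm thick, sides straight up to 74 mm and then tapering, about 0.1 to 0.2 kg, standing loose on its flat foot on the tray; origin at the centre of the foot, its z axis runs up through the point. It tips over its foot's edge once leaned about 15 degrees; one of its flat sides faces along the lane within about 9 degrees, and it falls squarely to that side.
- tower_clear_foot (a point): centre of the foot of the clear tower (same point as its origin)
- tower_clear_mid (a point): centre of the clear tower, half-way up (52 mm above the foot)
- tower_clear_point (a point): the point of the clear tower (102 mm above the foot)
- egg_rose: pink polished egg, 46 mm across, 52 mm tall, bystander in front of the tray on the left; origin under its foot
- egg_agate: brown polished egg, 42 mm across, 48 mm tall, bystander behind the tray; origin under its foot
- chip_jar: small clear jar with black lid, 46 mm across, 74 mm tall, bystander behind the tray; origin under its base
- palm_stone_1: brown marbled flat palm stone, 50x56x28 mm, bystander in front of the tray on the right; origin under it
There are look-alikes about, which are no part of the job. What is shaped like the tower_clear but orange is not meant.

How it is judged:
By the outcome, as a careful person would: the job done as asked, in the order asked, and still so for the second after the job is handed in, with the robot touching nothing.
It also fails if it takes over 48 s, if anything falls off the work surface, if the arm or the gripper's body presses on something with over 40 N, if the wrist force passes 120 N, or if a joint passes its speed limit or range.

## Working session

There is one attempt and no reset: what is moved stays moved. The work goes in short steps, Python scripts to look and compute and a tool call to move; the robot and the scene stay as the last step left them, time stands still between calls to the robot, and variables do not carry over. Pictures are saved under pics/ and viewed, at most 10 in all, crops included, and the job is handed in when it is done.

Besides the shell and the picture viewer there is one more tool, called by a JSON object that holds its "name" and its "arguments", one argument or row to a line. play_rows: Moves the arm, as the interface text tells. Its arguments: {"type":"object","properties":{"turn":{"type":"array","items":{"type":"array","items":{"type":"number","minimum":-1,"maximum":1}}},"linear":{"type":"array","items":{"type":"array","items":{"type":"number","minimum":-1,"maximum":1}}},"gripper":{"type":"array","items":{"type":"number"}},"newtons":{"type":"number"}},"required":["turn","linear","gripper"]}

```bash
mkdir -p pics
cat > h.py <<'E'
import numpy as np, cv2
from plant import manip
def ray(im,p):
    T=np.array(im["cam_to_world"]);d=np.array([(p[0]-im["cx"])/im["fx"],(p[1]-im["cy"])/im["fy"],1.])
    return T[:3,3],T[:3,:3]@d
def at_z(im,p,z):
    o,d=ray(im,p);return o+d*(z-o[2])/d[2]
def tri(ra,rb):
    A=np.stack([ra[1],-rb[1]],1);s=np.linalg.lstsq(A,rb[0]-ra[0],rcond=None)[0]
    a=ra[0]+ra[1]*s[0];b=rb[0]+rb[1]*s[1];return (a+b)/2,np.linalg.norm(a-b)
E
python3 - <<'E'
from h import *
np.set_printoptions(precision=4,suppress=True)
ims={}
for c in("scene","top"):
    ims[c]=manip.get_image(c);cv2.imwrite(f"pics/{c}0.png",ims[c]["color"][:,:,::-1])
    print(c,np.array(ims[c]["cam_to_world"])[:3,3])
H=dict(tray=0,lane_left=.008,lane_right=.008,tower_blue_foot=.008,tower_blue_mid=.064,tower_blue_point=.118,tower_clear_foot=.008,tower_clear_mid=.060,tower_clear_point=.110,egg_rose=0,egg_agate=0,chip_jar=0,palm_stone_1=0)
for n,z in H.items():
    for c in ims:
        for r in manip.pinpoint(c,n)[:3]: print(n,c,np.round(r["at"],1),round(r["confidence"],2),at_z(ims[c],r["at"],z))
o=manip.get_obs();print(o["clock"],o["ee_pos"],o["tool_rot"])
E
```

```text
scene [-0.0062  0.5014  0.6825]
top [0.3775 0.0601 1.1926]
tray scene [263.9 224.1] 0.92 [0.5807 0.0347 0.    ]
tray scene [289.7 225.6] 0.23 [ 0.5384 -0.0107  0.    ]
tray top [272.8 195.2] 0.88 [0.5773 0.0348 0.    ]
lane_left scene [294.3 225.7] 0.72 [ 0.525 -0.013  0.008]
lane_left scene [248.1 230.1] 0.61 [0.5804 0.0822 0.008 ]
lane_left top [258.9 193.2] 0.58 [0.5818 0.0767 0.008 ]
lane_right scene [271.  211.9] 0.72 [ 0.598  -0.0012  0.008 ]
lane_right top [286.3 188. ] 0.78 [ 0.5981 -0.0055  0.008 ]
lane_right top [261.5 215.2] 0.36 [0.5155 0.0684 0.008 ]
tower_blue_foot scene [273.7 239.9] 0.87 [0.5182 0.0557 0.008 ]
tower_blue_foot top [260.1 213. ] 0.58 [0.5221 0.0726 0.008 ]
tower_blue_mid scene [270.  224.3] 0.82 [0.517  0.0684 0.064 ]
tower_blue_mid top [262.1 214.2] 0.41 [0.5119 0.0664 0.064 ]
tower_blue_point scene [275.7 205.1] 0.97 [0.5104 0.0592 0.118 ]
tower_blue_point top [288.1 208.1] 0.72 [ 0.5224 -0.004   0.118 ]
tower_blue_point top [260.7 211.8] 0.43 [0.5119 0.0699 0.118 ]
tower_clear_foot scene [321.2 258.9] 0.94 [0.4094 0.0117 0.008 ]
tower_clear_foot scen
[... 954 characters left out ...]

tower_clear_point top [291.2 204. ] 0.39 [ 0.5348 -0.013   0.11  ]
egg_rose scene [213.2 320.4] 0.64 [0.4276 0.2786 0.    ]
egg_rose top [188.6 245.3] 0.67 [0.4256 0.2837 0.    ]
egg_agate scene [190.5 212.8] 0.67 [0.7261 0.1526 0.    ]
egg_agate top [231.1 148. ] 0.66 [0.7244 0.1637 0.    ]
egg_agate top [192.5 245.8] 0.46 [0.4242 0.2721 0.    ]
chip_jar scene [246.6 180.8] 0.93 [ 0.7479 -0.037   0.    ]
chip_jar top [295.6 141.9] 0.58 [ 0.7446 -0.0354  0.    ]
palm_stone_1 scene [249.5 229.9] 0.43 [0.5858 0.0742 0.    ]
palm_stone_1 top [335. 260.] 0.79 [ 0.3863 -0.1471  0.    ]
1.4 [ 0.1303 -0.5086  0.4047] [[ 0.9687  0.2481 -0.    ]
 [ 0.2481 -0.9687  0.    ]
 [ 0.     -0.     -1.    ]]
```

View pics/scene0.png

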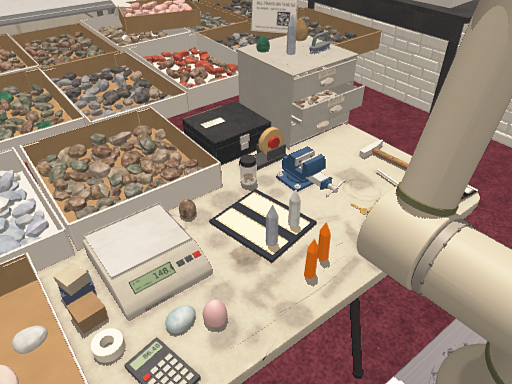

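View pics/top0.png

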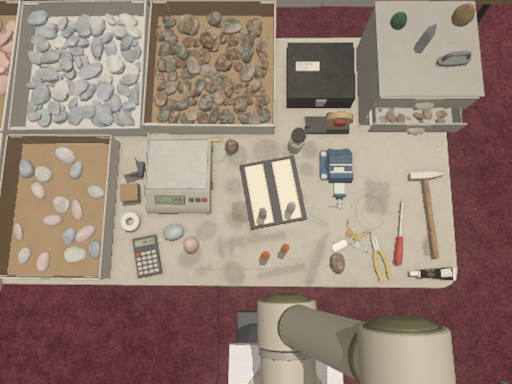

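The blue tower (scene 272,226) stands on the left lane and the clear tower (scene 295,210) on the right lane. Two orange look-alikes stand nearer the robot, at scene (311,260) and (324,243). I'll measure the lanes and towers more precisely.

Run:
```python
from h import *
np.set_printoptions(precision=4,suppress=True)
t=manip.get_image("top");s=manip.get_image("scene")
for c,im,roi in(("top",t,(236,150,310,234)),("scene",s,(205,185,320,262))):
    x0,y0,x1,y1=roi;C=im["color"][y0:y1,x0:x1].astype(int)
    m=((C.min(2)>170)&(C[:,:,0]-C[:,:,2]>12)).astype(np.uint8)
    n,l,st,ce=cv2.connectedComponentsWithStats(m)
    for i in range(1,n):
        if st[i,4]<150: continue
        p=np.argwhere(l==i)[:,::-1]+[x0,y0]
        w=np.array([at_z(im,q,.008)[:2] for q in p],np.float32)
        (cx,cy),wh,a=cv2.minAreaRect(w);print(c,st[i],cx,cy,wh,a)
    # dark tray outline
    d=((C.max(2)<75)|(m>0)).astype(np.uint8)
    n,l,st,ce=cv2.connectedComponentsWithStats(d);i=1+st[1:,4].argmax()
    p=np.argwhere(l==i)[:,::-1]+[x0,y0];w=np.array([at_z(im,q,.008)[:2] for q in p],np.float32)
    print(c,"tray",cv2.minAreaRect(w))
    k=6;cr=cv2.resize(im["color"][y0:y1,x0:x1],None,fx=k,fy=k,interpolation=cv2.INTER_CUBIC)
    cv2.imwrite(f"pics/{c}crop.png",cr[:,:,::-1]);print(cr.shape)
for n,z in(("tower_blue_point",.118),("tower_clear_point",.110)):
    a=[r["at"] for r in manip.pinpoint("scene",n)];b=[r["at"] for r in manip.pinpoint("top",n)]
    for p in a:
        for q in b:
            X,e=tri(ray(s,p),ray(t,q))
            if e<.012: print(n,np.round(p),np.round(q),X,e)
```

```text
top [ 36   9  29  61 945] 0.5957838296890259 -0.004372648894786835 (0.18015511333942413, 0.05582517758011818) 10.87682056427002
top [  9  14  28  61 941] 0.5799538493156433 0.07830166816711426 (0.17963442206382751, 0.05562233552336693) 10.677400588989258
top tray ((0.5957838296890259, -0.004372648894786835), (0.18015511333942413, 0.05582517758011818), 10.87682056427002)
(504, 444, 3)
scene [  0   0  45  33 408] 0.7216575741767883 0.06346476823091507 (0.07738123089075089, 0.14040221273899078) 11.08647632598877
scene [ 52   0  40  21 356] 0.6541129350662231 -0.07176686823368073 (0.11180272698402405, 0.06662556529045105) 12.765911102294922
scene [  70    0   45   77 1054] 0.5226187109947205 -0.04678677022457123 (0.07854080945253372, 0.2937682271003723) 36.625762939453125
scene [ 35   8  58  41 632] 0.5949271321296692 -0.006267767399549484 (0.18000347912311554, 0.055101629346609116) 10.73776626586914
scene [ 11  24  58  46 897] 0.5795865654945374 0.07648329436779022 (0.1790936440229416, 0.05550865828990936) 10.773005485534668
scene [  0  38  37  39 720] 0.5871947407722473 0.14871639013290405 (0.08077412098646164, 0.12848319113254547) 58.00053787231445
scene tray ((0.5899544358253479, 0.030966177582740784), (0.29911234974861145, 0.27280429005622864), 51.89527130126953)
(462, 690, 3)
tower_blue_point [273. 208.] [258. 212.] [0.5088 0.0729 0.1189] 0.009709294194264887
tower_clear_point [295. 189.] [292. 205.] [ 0.5315 -0.0154  0.1117] 0.0006557604181409611
tower_clear_point [314. 239.] [268. 252.] [0.4055 0.0487 0.0942] 0.0019445077429666295
```

View pics/topcrop.png

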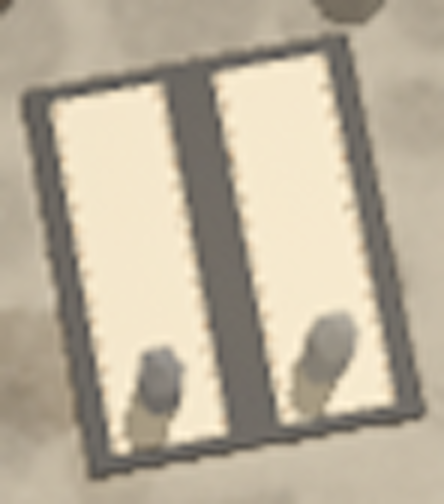

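View pics/scenecrop.png

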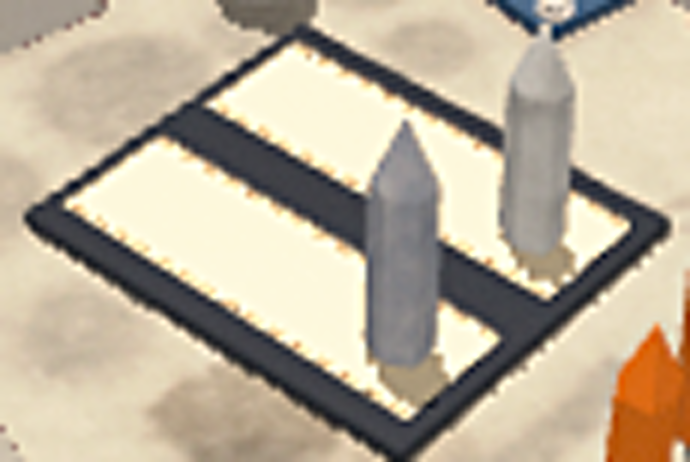

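Both views agree on the lanes: yaw is about 10.8°, the left centre is (0.580, 0.0775) and the right centre is (0.595, -0.005). The clear tower stands about 65 mm back on the right lane. I'll move closer with the gripper shut, then refine the blue tower.

{"name": "play_rows", "arguments": {
  "turn": [
    [0, 0, -0.02],
    [0, 0, -0.02],
    [0, 0, -0.02],
    [0, 0, -0.02],
    [0, 0, -0.02],
    [0, 0, -0.02],
    [0, 0, -0.02],
    [0, 0, -0.02],
    [0, 0, -0.02],
    [0, 0, -0.02]
  ],
  "linear": [
    [0.675, 0.9, 0],
    [0.675, 0.9, 0],
    [0.675, 0.9, 0],
    [0.675, 0.9, 0],
    [0.675, 0.9, 0],
    [0.675, 0.9, 0],
    [0.675, 0.9, 0],
    [0.675, 0.9, 0],
    [0.675, 0.9, 0],
    [0.675, 0.9, 0]
  ],
  "gripper": [-1, -1, -1, -1, -1, -1, -1, -1, -1, -1]
}}

```text
clock: 2.7
ee_pos: [0.4023, -0.1443, 0.4048]
tool_rot: [[0.981, 0.194, 0.001], [0.194, -0.981, 0.001], [0.001, -0.001, -1.0]]
contact_force: [-0.3, 0.3, -0.1]
gripper_width: 0.0003
grasp_force: 0.0
```

Run:
```python
from h import *
np.set_printoptions(precision=4,suppress=True)
s=manip.get_image("scene");t=manip.get_image("top")
u=np.array([np.cos(.1885),np.sin(.1885)]);v=np.array([-u[1],u[0]])
L=dict(blue=(.5798,.0775),clear=(.5954,-.0052))
px=dict(blue=((272.5,205.5),(271.7,244)),clear=((295.7,189.5),(294.3,226)))
H=dict(blue=.12,clear=.112)
for n in L:
    for lab,X in (("tip",at_z(s,px[n][0],H[n])),("foot",at_z(s,px[n][1],.008))):
        d=X[:2]-L[n];print(n,lab,X,"along",d@u,"lat",d@v)
    for k,z in(("foot",.008),("mid",.064-(n=="clear")*.004),("point",.118-(n=="clear")*.008)):
        for c,im in(("scene",s),("top",t)):
            for r in manip.pinpoint(c,f"tower_{n}_{k}"):
                X=at_z(im,r["at"],z);d=X[:2]-L[n]
                if abs(d@u+.062)<.03 and abs(d@v)<.03: print("  ",n,k,c,d@u,d@v,round(r["confidence"],2))
o=manip.get_obs();print(o["clock"],o["ee_pos"],o["tool_rot"],o["gripper_width"])
```

```text
blue tip [0.5117 0.0668 0.12  ] along -0.06890244558163591 lat 0.0022799358709818356
blue foot [0.5108 0.0676 0.008 ] along -0.06959621657384397 lat 0.0031906992139178417
   blue foot scene -0.06427553435270925 0.0010825005691695831 0.76
   blue foot top -0.05650171934304245 0.0022106627991540975 0.48
   blue foot top -0.057056791022919176 0.00745356549109198 0.24
   blue mid scene -0.070736571382971 0.0007339229849099588 0.78
   blue mid top -0.06269016061441464 0.0020990303739136604 0.56
   blue point scene -0.07512045231068118 -0.002421543402162621 0.74
   blue point top -0.06407973683779586 0.0031217385282573274 0.55
clear tip [ 0.5303 -0.0153  0.112 ] along -0.06584552705328921 lat 0.002275349057921797
clear foot [ 0.5242 -0.0123  0.008 ] along -0.07126954152484137 lat 0.006339527411252674
   clear foot scene -0.06823615101630258 -0.0026720416105203686 0.92
   clear foot top -0.05745212351560375 0.004238452224155514 0.6
   clear mid top -0.06554873140159867 -0.007217104853717255 0.55
   clear point scene -0.06744452448505815 0.005661280041745399 0.6
   clear point top -0.06106393755528233 0.006185017888525632 0.52
3.4 [ 0.4002 -0.1488  0.4047] [[ 0.9825  0.1865  0.    ]
 [ 0.1865 -0.9825 -0.    ]
 [ 0.      0.     -1.    ]] -4.822149444533287e-05
```

{"name": "play_rows", "arguments": {
  "turn": [
    [0, 0, 0],
    [0, 0, 0],
    [0, 0, 0],
    [0, 0, 0],
    [0, 0, 0],
    [0, 0, 0],
    [0, 0, 0],
    [0, 0, 0],
    [0, 0, 0],
    [0, 0, 0]
  ],
  "linear": [
    [0.205, 0.31, 0],
    [0.205, 0.31, 0],
    [0.205, 0.31, 0],
    [0.205, 0.31, 0],
    [0.205, 0.31, -0.1],
    [0.205, 0.31, -0.2],
    [0.205, 0.31, -0.3],
    [0.205, 0.31, -0.385],
    [0.205, 0.31, -0.385],
    [0.205, 0.31, -0.385]
  ],
  "gripper": [-1, -1, -1, -1, -1, -1, -1, -1, -1, -1]
}}

```text
clock: 4.4
ee_pos: [0.4825, -0.025, 0.2516]
tool_rot: [[0.982, 0.186, 0.0], [0.186, -0.982, -0.0], [0.0, 0.0, -1.0]]
contact_force: [0.3, 0.8, 0.2]
gripper_width: 0.0003
grasp_force: 0.0
```

Run:
```python
from h import *
s=manip.get_image("scene");cv2.imwrite("pics/s2.png",cv2.resize(s["color"][150:300,200:400],None,fx=4,fy=4,interpolation=cv2.INTER_CUBIC)[:,:,::-1])
o=manip.get_obs();print(o["clock"],o["ee_pos"],o["contact_force"])
```

```text
4.45 [ 0.48274594 -0.02499328  0.25236096] [ 0.46808894 -0.43037894 -0.80917864]
```

View pics/s2.png

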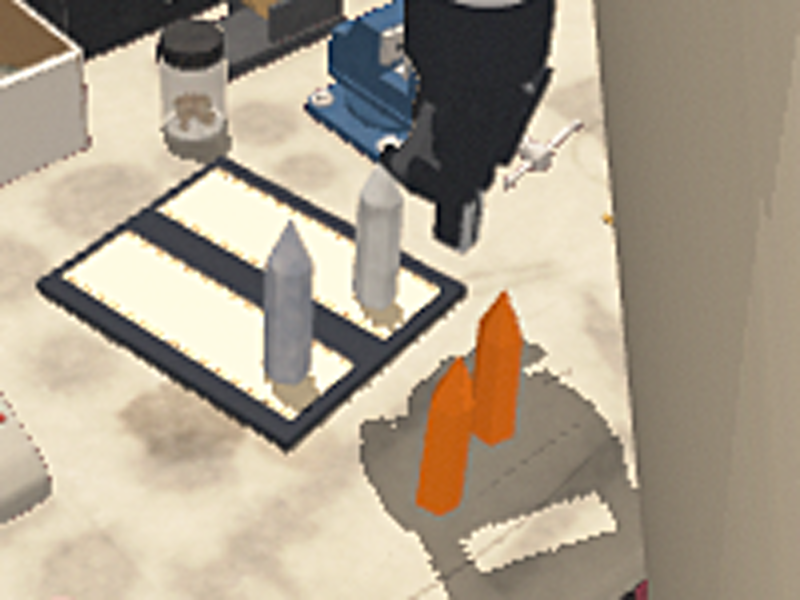

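The shut fingers hang behind the clear tower (its tip is at crop 380,170 and the fingers are at 458,240), clear of the orange pair. I'll push along the lane.

{"name": "play_rows", "arguments": {
  "turn": [
    [0, 0, 0],
    [0, 0, 0],
    [0, 0, 0],
    [0, 0, 0],
    [0, 0, 0],
    [0, 0, 0],
    [0, 0, 0],
    [0, 0, 0],
    [0, 0, 0],
    [0, 0, 0]
  ],
  "linear": [
    [0.025, 0.005, 0],
    [0.045, 0.009, 0],
    [0.054, 0.01, 0],
    [0.062, 0.012, 0],
    [0.07, 0.013, 0],
    [0.078, 0.015, 0],
    [0.086, 0.0165, 0],
    [0.094, 0.018, 0],
    [0.102, 0.0195, 0],
    [0.11, 0.021, 0]
  ],
  "gripper": [-1, -1, -1, -1, -1, -1, -1, -1, -1, -1]
}}

```text
clock: 5.45
ee_pos: [0.5265, -0.0161, 0.2507]
tool_rot: [[0.982, 0.187, -0.0], [0.187, -0.982, 0.0], [-0.0, -0.0, -1.0]]
contact_force: [0.3, 0.1, 0.2]
gripper_width: -0.0002
grasp_force: 0.0
```

{"name": "play_rows", "arguments": {
  "turn": [
    [0, 0, 0],
    [0, 0, 0],
    [0, 0, 0],
    [0, 0, 0],
    [0, 0, 0],
    [0, 0, 0],
    [0, 0, 0]
  ],
  "linear": [
    [0.008, 0.0015, 0],
    [0.016, 0.003, 0],
    [0.024, 0.0045, 0],
    [0.032, 0.006, 0],
    [0.032, 0.006, 0],
    [0.032, 0.006, 0],
    [0.032, 0.006, 0]
  ],
  "gripper": [-1, -1, -1, -1, -1, -1, -1]
}}

```text
clock: 6.15
ee_pos: [0.539, -0.0138, 0.2507]
tool_rot: [[0.982, 0.187, -0.0], [0.187, -0.982, 0.0], [-0.0, -0.0, -1.0]]
contact_force: [0.4, -0.3, -0.6]
gripper_width: 0.0002
grasp_force: 0.0
```

Run:
```python
from h import *
s=manip.get_image("scene");cv2.imwrite("pics/s3.png",cv2.resize(s["color"][150:300,200:400],None,fx=4,fy=4,interpolation=cv2.INTER_CUBIC)[:,:,::-1])
o=manip.get_obs();print(o["clock"],o["ee_pos"],o["contact_force"])
```

```text
6.2 [ 0.53898505 -0.01381375  0.25068559] [-0.60267097 -0.18352523 -0.09408744]
```

View pics/s3.png

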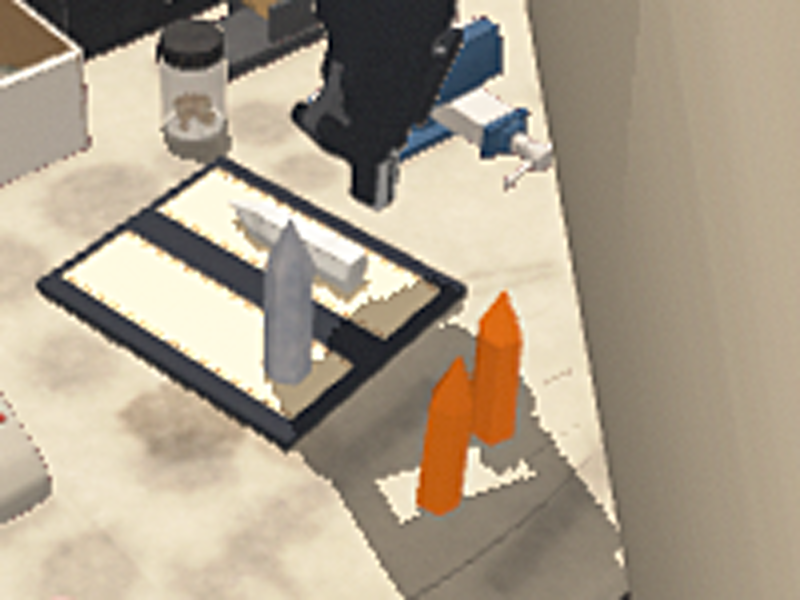

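The clear tower lies within the right lane (point at crop 235,208, foot at 352,270). Next is the blue one: up, over and down behind it.

{"name": "play_rows", "arguments": {
  "turn": [
    [0, 0, 0],
    [0, 0, 0],
    [0, 0, 0],
    [0, 0, 0],
    [0, 0, 0],
    [0, 0, 0],
    [0, 0, 0],
    [0, 0, 0],
    [0, 0, 0],
    [0, 0, 0]
  ],
  "linear": [
    [0, 0, 0.12],
    [0, 0, 0.24],
    [-0.06, 0.06, 0.24],
    [-0.12, 0.12, 0.24],
    [-0.186, 0.18, 0.24],
    [-0.186, 0.18, 0.24],
    [-0.186, 0.18, 0.14],
    [-0.186, 0.18, 0.0175],
    [-0.186, 0.18, 0.0175],
    [-0.186, 0.18, 0.0175]
  ],
  "gripper": [-1, -1, -1, -1, -1, -1, -1, -1, -1, -1]
}}

```text
clock: 7.2
ee_pos: [0.4653, 0.0579, 0.2586]
tool_rot: [[0.982, 0.187, -0.0], [0.187, -0.982, -0.0], [-0.0, -0.0, -1.0]]
contact_force: [0.3, -0.5, 1.1]
gripper_width: 0.0
grasp_force: 0.0
```

{"name": "play_rows", "arguments": {
  "turn": [
    [0, 0, 0],
    [0, 0, 0],
    [0, 0, 0],
    [0, 0, 0],
    [0, 0, 0],
    [0, 0, 0],
    [0, 0, 0],
    [0, 0, 0],
    [0, 0, 0],
    [0, 0, 0]
  ],
  "linear": [
    [0.022, 0.004, 0],
    [0.042, 0.008, 0],
    [0.052, 0.01, 0],
    [0.06, 0.0115, 0],
    [0.068, 0.013, 0],
    [0.076, 0.0145, 0],
    [0.084, 0.016, 0],
    [0.092, 0.0175, 0],
    [0.1, 0.019, 0],
    [0.108, 0.0205, 0]
  ],
  "gripper": [-1, -1, -1, -1, -1, -1, -1, -1, -1, -1]
}}

```text
clock: 8.2
ee_pos: [0.5081, 0.0665, 0.2577]
tool_rot: [[0.982, 0.187, -0.0], [0.187, -0.982, 0.0], [-0.0, -0.0, -1.0]]
contact_force: [-0.1, -0.1, 0.9]
gripper_width: 0.0002
grasp_force: 0.1
```

{"name": "play_rows", "arguments": {
  "turn": [
    [0, 0, 0],
    [0, 0, 0],
    [0, 0, 0],
    [0, 0, 0],
    [0, 0, 0],
    [0, 0, 0],
    [0, 0, 0],
    [0, 0, 0]
  ],
  "linear": [
    [0.008, 0.0015, 0],
    [0.016, 0.003, 0],
    [0.024, 0.0045, 0],
    [0.032, 0.006, 0],
    [0.04, 0.0075, 0],
    [0.04, 0.0075, 0],
    [0.04, 0.0075, 0],
    [0.04, 0.0075, 0]
  ],
  "gripper": [-1, -1, -1, -1, -1, -1, -1, -1]
}}

```text
clock: 9.0
ee_pos: [0.5238, 0.0694, 0.2577]
tool_rot: [[0.982, 0.187, -0.0], [0.187, -0.982, -0.0], [-0.0, -0.0, -1.0]]
contact_force: [0.2, -0.0, 0.4]
gripper_width: -0.0002
grasp_force: 0.0
```

Run:
```python
from h import *
s=manip.get_image("scene");cv2.imwrite("pics/s4.png",cv2.resize(s["color"][150:300,200:400],None,fx=4,fy=4,interpolation=cv2.INTER_CUBIC)[:,:,::-1])
o=manip.get_obs();print(o["clock"],o["ee_pos"],o["contact_force"])
```

```text
9.05 [0.5237905  0.06940963 0.25772298] [-0.46103927 -0.74371561  0.41621247]
```

View pics/s4.png

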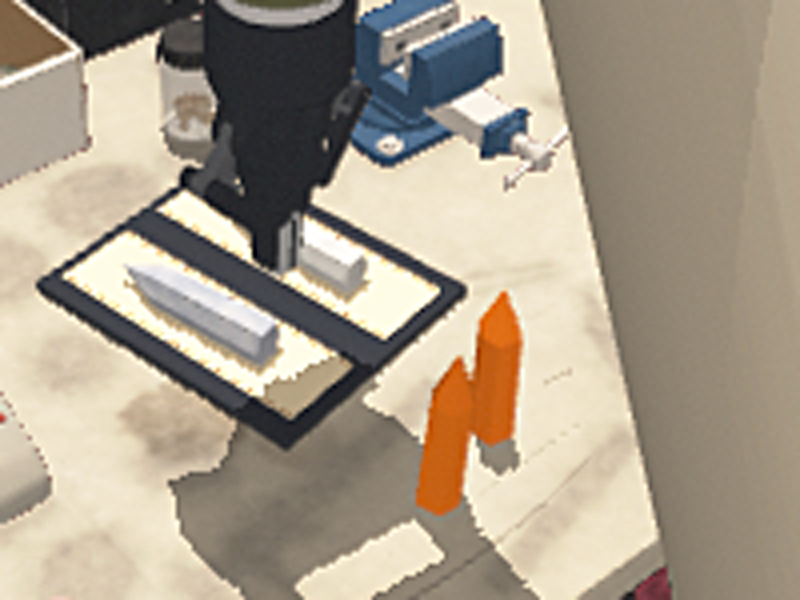

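The blue tower lies in the left lane as well (point at crop 128,268, foot at 265,350). I'll back the arm off upwards and do a final check.

{"name": "play_rows", "arguments": {
  "turn": [
    [0, 0, 0],
    [0, 0, 0],
    [0, 0, 0],
    [0, 0, 0],
    [0, 0, 0],
    [0, 0, 0],
    [0, 0, 0],
    [0, 0, 0],
    [0, 0, 0],
    [0, 0, 0]
  ],
  "linear": [
    [0, 0, 0.12],
    [0, 0, 0.24],
    [0, 0, 0.36],
    [-0.1, -0.12, 0.37],
    [-0.2, -0.24, 0.37],
    [-0.25, -0.36, 0.37],
    [-0.3, -0.48, 0.37],
    [-0.3, -0.6, 0.37],
    [-0.3, -0.6, 0.37],
    [-0.3, -0.6, 0.37]
  ],
  "gripper": [-1, -1, -1, -1, -1, -1, -1, -1, -1, -1]
}}

```text
clock: 10.05
ee_pos: [0.4032, -0.173, 0.4057]
tool_rot: [[0.983, 0.183, -0.0], [0.183, -0.983, -0.0], [-0.0, 0.0, -1.0]]
contact_force: [-0.4, -0.5, -0.2]
gripper_width: -0.0001
grasp_force: 0.0
```

Run:
```python
from h import *
t=manip.get_image("top");s=manip.get_image("scene")
a=cv2.resize(t["color"][135:285,160:360],(400,300),interpolation=cv2.INTER_CUBIC);b=cv2.resize(s["color"][150:300,200:400],(400,300),interpolation=cv2.INTER_CUBIC)
cv2.imwrite("pics/f.png",np.hstack([a,b])[:,:,::-1])
print(manip.get_obs()["clock"])
```

```text
10.15
```

View pics/f.png

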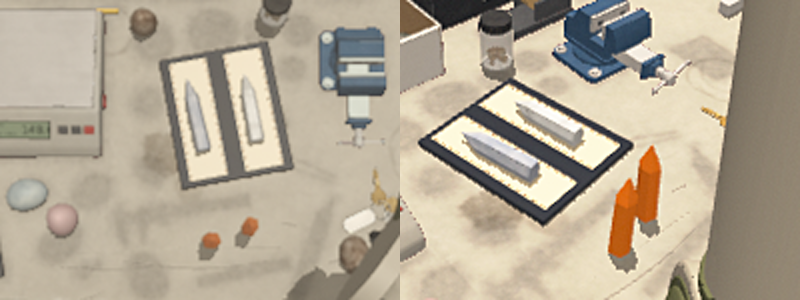

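Both crystals lie fully on their cream lanes (blue around 198,118 and clear around 250,110 in the left view), and everything else stands where it was.

```bash
python3 -c "
from plant import manip
print(manip.close_job())"
```

```text
the job is handed in; nothing more can be done
None
```

Both crystal towers were tipped over with the fingertips and lie inside their cream lanes, the other items look undisturbed in the final pictures, and the job was handed in at about 10 s.

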